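# Set up the disc cutter with its guide plate and punch

### The job

Set up the disc cutter: lower the guide plate by its eye (the hole at the yellow-striped end) over the post of the steel die block so that it lies flat on the block between the two cheeks, its other hole over the die hole. Then take the brass-gripped punch from the stand and lower it through the guide plate into the die until its collar sits on the plate. Do not let either part drop, and leave the other punches and everything else on the bench in place.

Things in the scene. Friction and masses are not known exactly. Their poses are not given: they have to be found in the camera images.
- block: die block of the disc cutter: dark steel, fixed, 160 x 74 x 30 mm (x, y, z). Origin at the centre of its underside, x along its length, z up. Post at x = -50 mm (the end nearer the robot), die hole at x = +50 mm. Beside the die hole, centred at y = +-29.5 mm, stand two cheeks (x from 37 to 63 mm, 10 mm high, flared outwards) that leave 3 mm either side of the guide plate
- post_foot (a point): foot of the block's bright steel post, at the level of the block's top (30 mm above the bench). The post is 12 mm in diameter and 45 mm high, its last 8 mm tapering to 5 mm; axes as the block's
- die_hole (a point): centre of the mouth of the die hole in the block's top (30 mm above the bench); the hole is 16 mm in diameter and goes right through the block; axes as the block's
- guide: loose guide plate, aluminium, 130 x 44 x 10 mm (x, y, z), 0.3 kg, flat on the bench at the start. Red grip block on its middle: 24 mm along x, 20 mm along y, 10 to 42 mm above the underside. Two 16 mm through holes: eye at x = -50 mm, beside which a yellow stripe is painted across the plate's end, punch hole at x = +50 mm. Origin at the centre of the underside, z up
- guide_eye (a point): centre of the guide plate's eye (the hole that goes over the post), at its underside
- guide_hole (a point): centre of the guide plate's punch hole, at its underside
- stand: punch stand: fixed dark wooden block 150 x 52 x 40 mm with three 18 mm through holes along its x at -46, 0 and +46 mm, each holding an upright punch, its collar resting on the stand's top (40 mm above the bench). Origin at the centre of its underside. It stands on one side of the die block, the guide plate on the other
- punch: punch with a steel shank 12 mm in diameter (36 mm long, foot tapered), a collar 24 mm in diameter (36 to 40 mm above the foot) and a round brass grip 20 mm in diameter (40 to 78 mm above the foot). Origin at the centre of the foot, z up the punch. This is the wanted one; about 0.11 kg; it starts in any of the stand's three holes, its foot 4 mm above the bench
- punch_blue: punch with a steel shank 10 mm in diameter (36 mm long, foot tapered), a collar 24 mm in diameter (36 to 40 mm above the foot) and a round blue grip 20 mm in diameter (40 to 78 mm above the foot). Origin at the centre of the foot, z up the punch. Not wanted: leave it in the stand
- punch_black: punch with a steel shank 8 mm in diameter (36 mm long, foot tapered), a collar 24 mm in diameter (36 to 40 mm above the foot) and a round black grip 20 mm in diameter (40 to 78 mm above the foot). Origin at the centre of the foot, z up the punch. Not wanted: leave it in the stand
- mandrel: ring mandrel on its foot, fixed to the bench between the die block and one of its neighbours: foot 56 mm in diameter and 16 mm high, with an upright tapered steel stick (25 to 16 mm in diameter) up to 180 mm above the bench. Origin at the centre of its underside
- oil: loose amber oil bottle, 46 mm in diameter and 130 mm tall, standing between the die block and its other neighbour. Origin at the centre of its underside
- hammer: loose hammer 240 mm long lying beyond the die block, under 40 mm high; origin near the middle of its underside, x along the handle towards the head
- brick: loose soldering brick, 90 x 130 x 30 mm, pale, with a small dark steel block on it (up to 44 mm high). Origin at the centre of its underside
- file: loose file with a wooden handle lying between the robot and the die block, 220 mm long, 18 mm high, x along it from handle to tip; origin on its underside where the handle meets the blade
- tin: loose round aluminium tin, 64 mm in diameter and 32 mm high. Origin at the centre of its underside
Not all that is in view belongs to the job. What is shaped like the guide but turquoise is not meant.

How it is judged:
On the way:
1. the guide plate lies flat on the die block, its eye over the post and its punch hole over the die hole, before the punch goes in (distance between guide_eye and post_foot below 0.005 m and distance between guide_hole and die_hole below 0.01 m and horizontal distance between punch and die_hole above 0.02 m), for 0.2 s.
At the end, for the whole second after the job is handed in: Guide plate flat on the block (0.05 rad), eye within 5 mm of the post's foot, punch hole within 7 mm of the die's mouth; brass punch upright (0.1 rad) through both, foot 22 mm or more below the die's mouth (26 = collar on plate) and within 6 mm of its axis; both still (0.02 m/s) (distance between guide_eye and post_foot below 0.005 m and distance between guide_hole and die_hole below 0.007 m and angle between guide's own z axis and vertical below 0.05 rad and horizontal distance between punch and die_hole below 0.006 m and z of punch in the frame of die_hole below -0.022 m and angle between punch's own z axis and vertical below 0.1 rad and linear speed of each of guide, punch below 0.02 m/s); the robot touches nothing.
It fails at once if one of the other two punches moved more than 20 mm (distance of any of punch_blue, punch_black from where it was at the start of the episode above 0.02 m).
It fails at once if the hammer, brick, file, tin or oil bottle moved more than 30 mm (distance of any of oil, hammer, brick, file, tin from where it was at the start of the episode above 0.03 m).
It fails at once if the oil bottle tipped by more than 0.3 rad (angle between oil's own z axis and vertical above 0.3 rad).
It fails at once if the guide plate falls freely at more than 0.7 m/s (dropped by more than 25 mm) (linear speed of guide above 0.7 m/s and contact force between the fingers and guide below 0.05 N).
It fails at once if the punch falls freely at more than 0.7 m/s (dropped by more than 25 mm) (linear speed of punch above 0.7 m/s and contact force between the fingers and punch below 0.05 N).
It also fails if it takes over 64 s, if anything falls off the work surface, if the arm or the gripper's body presses on something with over 40 N, if the wrist force passes 120 N, or if a joint passes its speed limit or range.

### The arm

A 6-joint arm with a two-finger parallel gripper is mounted at the origin on the work surface. World frame = base frame: x ahead of the robot, y to its left, z up, the work surface at z = 0. Lengths are in m, angles in rad, forces in N, time in s.
With the tool pointing down it reaches from about 0.35 to 0.975 m from the base axis. Payload 4.9 kg.
Tool frame: the origin (TCP) lies on the mounting face of the last link; the fingertips stand 173 mm ahead of it and the grasp point (between the pads) lies 155 mm ahead of it; z points along the fingers, y is the direction in which the jaws open and shut (so a half turn about z gives the same grasp; the last joint's range is limited). The gripper opens to 85 mm and grips with 20 to 120 N. Pads are 22 mm wide; open, the fingers measure 114 mm over their backs; the gripper's body (76 mm by 85 mm) begins 54 mm behind the grasp point. The pads swing forward as they close: fully open they stand 13 mm farther back than shut.
Start: joints at [1.114, 0.053, 1.613, -0, 1.476, -0.119], TCP at [0.207, 0.59, 0.405] pointing down, gripper open.
Joint ranges: [-3.01, 3.01], [-1.01, 2.22], [0.06, 2.58], [-1.02, 4.17], [0.09, 2.62], [-3.14, 3.14]. Speed limits (rad/s): [2.57, 2.57, 3.14, 3.14, 3.14, 3.14].

### API

Orientations are given as a unit quaternion [w, x, y, z].
In Python, from plant import manip gives the robot as it stands.
- The arm moves only by the tool play_rows, never from a script. Its argument "increments" is a list of rows, each an object with "offset": the shift along the tool's x, y, z in mm, a list of three; "twist": the turn about the tool's z in rad; "grip": the opening, from 0 (shut) to 1 (fully open). In form: [{"offset": [dx, dy, dz], "twist": twist, "grip": grip}, ...]. A call has 1 to 5 rows; each row is the pose to reach, as a shift and turn from the pose commanded when the call began, along the tool's axes at that moment; what a row does not reach only later rows make up. A row lasts 1/12 s, in which the tool goes at most 41.7 mm and 7.16 degrees, less where a joint would pass 70% of its speed; a pose out of reach is approached as far as the arm can. A call with a gripper value outside its range is refused whole. The fingers move at their own pace and stop on an object; the grip force is fixed at half the most. Time passes only in rows, so rows that repeat a pose let the fingers close. It gives the time, the measured TCP pose, the force and the opening at its end, in the units of the state.
- manip.state(): the state, without advancing time (a new reading comes with each control period).
- manip.grab_frame(name): name is "scene" or "top" or "wrist"; returns the picture (400x640x3 uint8, blue, green, red); there is no depth.
- manip.get_calibration(name): a dict with "fx", "fy", "cx", "cy" (pixels), "T" (4x4, takes a point from camera to world coordinates). Camera axes: x right, y down, z forward; pixel columns grow to the right and rows downward; lengths in m; the calibration is good to about 2 mm. A picture is of the moment at which its call begins: read the wrist's pose just before it. get_calibration takes no time and is no camera call; for the wrist camera it gives the pose at the moment of the call.
- manip.job_done(): hands the job in, once; it reports no verdict.
Trained networks look in the newest picture that a camera, given by its name, has taken for a name from the list of things; names that differ only in an ending like _2 or _b are one class to them, and where a whole thing is asked for, a point or a joint stands for the part that bears it (a point fixed in the world has none). Each returns a list of dicts, best first, with "p" (0 to 1); they miss things now and then, are a little off and sometimes report something else, mostly with a low value. They report only what shows in the picture. A call takes as long as a camera call. They do not tell look-alikes from the thing itself.
- manip.boxes_of(query, camera): "xyz" ([x, y, z] in m, in the coordinates of the camera as it stood for that picture, good to about 4 mm: the middle of the surface that is visible of it).
- manip.tip_of(query, camera): "xyz" ([x, y, z] in m, in the coordinates of the camera as it stood for that picture, good to about 4 mm: a listed point, or the origin of a listed thing).
The state is a dict: "time": time; "joint_pos": joint angles; "joint_vel": joint speeds; "joint_efforts": joint torques, N m; "tool_pos": TCP position; "tool_rot": TCP orientation; "contact_force": force on the tool from outside, world axes, zero at the start; "ft_torque": the same for the moment, N m; "gripper_width": opening from 0.0 (shut) to 1.0 (fully open).
Only numpy, scipy, OpenCV 4.12 (cv2) and the standard library are available. Lean on these libraries where they do the work, as an engineer would, in place of code of your own. Each camera call takes 0.05 s, during which the arm holds its last target. There are 200 camera calls.

## Working session

There is one attempt and no reset: what is moved stays moved. The work goes in short steps, Python scripts to look and compute and a tool call to move; the robot and the scene stay as the last step left them, time stands still between calls to the robot, and variables do not carry over. Pictures are saved under pics/ and viewed, about 8 in all and at most 12, crops included, and the job is handed in when it is done.

Besides the shell and the picture viewer there is one more tool, called after "Emit:" as name(argument=value, ...), one argument or row to a line, values as JSON. play_rows: Moves the arm, as the interface text tells. Its arguments: {"type":"object","properties":{"increments":{"type":"array"}},"required":["increments"]}

```bash
mkdir -p pics; cat > h.py <<'E'
import numpy as np, cv2
from plant import manip
from scipy.spatial.transform import Rotation as R
def w(cam,p):
    T=np.array(manip.get_calibration(cam)["T"]); return T[:3,:3]@np.array(p)+T[:3,3]
def find(cam,names,fn='tip_of'):
    for n in names:
        for d in getattr(manip,fn)(n,cam)[:3]:
            print(cam,fn,n,round(d['p'],2),np.round(w(cam,d['xyz'])*1000,1))
def proj(cam,P):
    c=manip.get_calibration(cam);T=np.linalg.inv(np.array(c["T"]));q=T[:3,:3]@np.array(P)+T[:3,3]
    return np.array([c['fx']*q[0]/q[2]+c['cx'],c['fy']*q[1]/q[2]+c['cy']])
def unproj(cam,uv,z):
    c=manip.get_calibration(cam);T=np.array(c["T"]);d=T[:3,:3]@np.array([(uv[0]-c['cx'])/c['fx'],(uv[1]-c['cy'])/c['fy'],1])
    return T[:3,3]+d*(z-T[2,3])/d[2]
def st():
    s=manip.state();q=s['tool_rot'];r=R.from_quat([q[1],q[2],q[3],q[0]])
    print('t',round(s['time'],2),'tcp',np.round(np.array(s['tool_pos'])*1000,1),'F',np.round(s['contact_force'],1),'g',round(s['gripper_width'],3));print(np.round(r.as_matrix(),3).tolist());return s,r
def off(target,yaxis=None):
    "offset of TCP to world target (m) in tool axes mm; twist to bring tool y on to world dir yaxis"
    s,r=st();d=r.inv().apply(np.array(target)-np.array(s['tool_pos']))*1000;tw=None
    if yaxis is not None:
        y=r.inv().apply(yaxis);a=np.arctan2(-y[0],y[1]);tw=(a+np.pi/2)%np.pi-np.pi/2
    print('OFF',np.round(d,1),'TW',tw)
E
python3 - <<'E'
from h import *
st()
for c in ['top','scene']:
    im=manip.grab_frame(c);cv2.imwrite(f'pics/{c}0.png',im)
    find(c,['block','post_foot','die_hole','guide','guide_eye','guide_hole','stand','punch','punch_blue','punch_black','mandrel','oil'])
E
```

```text
t 0.0 tcp [207.  589.4 403.5] F [ 0.1 -0.1 -0.3] g 0.998
[[-0.943, 0.331, -0.001], [0.331, 0.943, -0.002], [0.0, -0.002, -1.0]]
top tip_of block 0.68 [516.5 -29.4   1.4]
top tip_of block 0.48 [491.4 263.3  -0.5]
top tip_of block 0.38 [728.  290.5   2.9]
top tip_of post_foot 0.93 [464.9 -29.   29. ]
top tip_of die_hole 0.65 [565.4 -30.3  27.2]
top tip_of guide 0.81 [490.1 266.6  -1.9]
top tip_of guide 0.62 [448. 285.   3.]
top tip_of guide 0.57 [282.7 279.7  -0.3]
top tip_of guide_eye 0.97 [448.5 287.    5.1]
top tip_of guide_eye 0.91 [243.1 315.1  -1. ]
top tip_of guide_hole 0.91 [313.2 240.7  -2.7]
top tip_of guide_hole 0.71 [535.5 244.3  -1.1]
top tip_of stand 0.85 [ 446.9 -247.6   -2.5]
top tip_of punch 0.59 [ 492.2 -241.2    7.4]
top tip_of punch 0.16 [ 451.5 -250.6    2.5]
top tip_of punch_blue 0.56 [ 445.9 -247.7    3.5]
top tip_of oil 0.67 [ 466.8 -147.2    1.8]
top tip_of oil 0.16 [463.6 -31.4  29. ]
scene tip_of block 0.89 [511.4 -33.1  -0. ]
scene tip_of post_foot 0.8 [466.2 -21.3  28. ]
scene tip_of die_hole 0.82 [563.3 -27.8  26.1]
scene tip_of die_hole 0.72 [ 710.6 -314.
[... 277 characters left out ...]
e 0.33 [464.3 -24.7  24.4]
scene tip_of guide_hole 0.98 [315.5 240.7   2. ]
scene tip_of guide_hole 0.9 [534.5 244.7  -2.4]
scene tip_of stand 0.81 [ 444.8 -252.2    0.8]
scene tip_of punch 0.49 [ 495.2 -240.7    3.4]
scene tip_of punch 0.44 [564.4 -28.8  26. ]
scene tip_of punch 0.21 [ 4.687e+02 -1.501e+02 -4.000e-01]
scene tip_of punch_blue 0.6 [ 444.8 -250.9    5.1]
scene tip_of punch_blue 0.26 [ 711.5 -311.3    1.5]
scene tip_of punch_black 0.67 [ 398.6 -265.     4.5]
scene tip_of mandrel 0.81 [506.7 140.   -2.4]
scene tip_of mandrel 0.43 [ 445.2 -247.6    4.2]
scene tip_of oil 0.74 [ 464.8 -149.    -1.9]
scene tip_of oil 0.58 [507.  136.9   2.2]
scene tip_of oil 0.33 [562.5 -27.8  27.6]
```

View pics/top0.png

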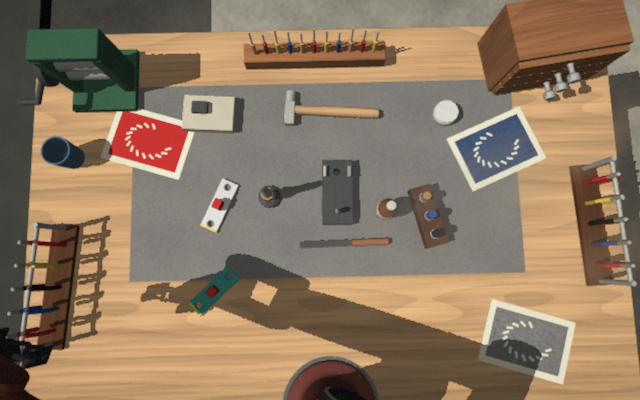

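View pics/scene0.png

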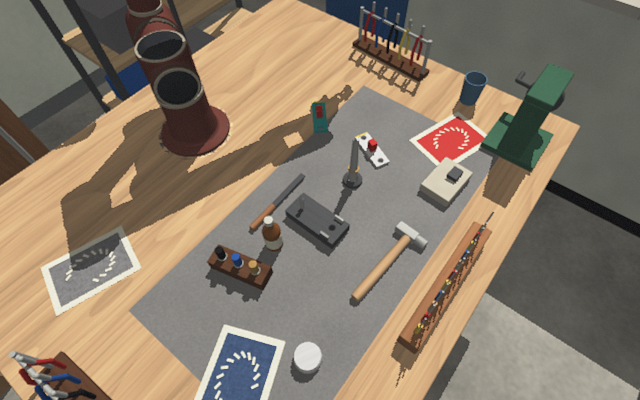

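```bash
python3 - <<'E'
from h import *
off([.49,.262,.38],[.425,.905,0])
c=manip.get_calibration('wrist');s=manip.state()
print(c['fx'],np.round(np.array(c['T']),3).tolist())
E
```

```text
t 1.3 tcp [207.1 589.7 404.7] F [ 0.3  0.2 -0.1] g 1.004
[[-0.943, 0.331, -0.0], [0.331, 0.943, -0.0], [0.0, -0.0, -1.0]]
OFF [-375.5 -215.4   24.7] TW 0.10127056940192758
294.770654065198 [[0.33, 0.901, 0.283, 0.134], [0.944, -0.315, -0.099, 0.614], [0.0, 0.299, -0.954, 0.374], [0.0, 0.0, 0.0, 1.0]]
```

Emit:
play_rows(
  increments=[
    {"offset": [-33, -19, 2], "twist": 0.02, "grip": 1},
    {"offset": [-66, -38, 4], "twist": 0.04, "grip": 1},
    {"offset": [-99, -57, 6], "twist": 0.06, "grip": 1},
    {"offset": [-132, -76, 8], "twist": 0.08, "grip": 1},
    {"offset": [-165, -95, 10], "twist": 0.1, "grip": 1},
  ],
)

```text
time: 1.72
tool_pos: [0.332, 0.444, 0.3948]
tool_rot: [0.0, 0.217, 0.976, 0.0]
contact_force: [0.0, -0.1, 0.4]
gripper_width: 0.996
```

```bash
python3 - <<'E'
from h import *
off([.47,.262,.38],[.425,.905,0])
E
```

```text
t 1.72 tcp [332.  444.  394.8] F [ 0.  -0.1  0.4] g 0.996
[[-0.906, 0.424, 0.0], [0.424, 0.906, 0.0], [-0.0, 0.0, -1.0]]
OFF [-202.2 -106.2   14.8] TW 0.0008642129033986645
```

Emit:
play_rows(
  increments=[
    {"offset": [-40, -21, 3], "twist": 0, "grip": 1},
    {"offset": [-80, -42, 6], "twist": 0, "grip": 1},
    {"offset": [-120, -63, 9], "twist": 0, "grip": 1},
    {"offset": [-161, -85, 12], "twist": 0, "grip": 1},
    {"offset": [-201, -106, 15], "twist": 0, "grip": 1},
  ],
)

```text
time: 2.13
tool_pos: [0.4575, 0.2778, 0.3812]
tool_rot: [0.0, 0.217, 0.976, 0.0]
contact_force: [0.3, 0.3, -1.0]
gripper_width: 0.998
```

```bash
python3 - <<'E'
from h import *
st(); im=manip.grab_frame('wrist'); cv2.imwrite('pics/w1.png',im)
find('wrist',['guide','guide_eye','guide_hole','post_foot','die_hole','mandrel'])
for P in [(.445,.286,.01),(.535,.2445,.01)]: print(proj('wrist',P))
E
```

```text
t 2.13 tcp [457.5 277.8 381.2] F [ 0.3  0.3 -1. ] g 0.998
[[-0.906, 0.424, 0.001], [0.424, 0.906, 0.0], [-0.001, 0.001, -1.0]]
wrist tip_of guide 0.91 [ 2.782e+02  2.781e+02 -1.000e-01]
wrist tip_of guide 0.68 [488.9 261.3  -4.1]
wrist tip_of guide_eye 0.79 [443.7 285.2  -1. ]
wrist tip_of guide_hole 0.88 [536.6 246.   -1.4]
wrist tip_of guide_hole 0.69 [313.  242.4  -3.4]
wrist tip_of post_foot 0.67 [5.379e+02 2.488e+02 5.000e-01]
wrist tip_of post_foot 0.63 [457.5 -22.7  30.9]
wrist tip_of mandrel 0.59 [504.3 143.4  -1.5]
[319.00699417 163.66283918]
[319.11177089 240.99397007]
```

View pics/w1.png

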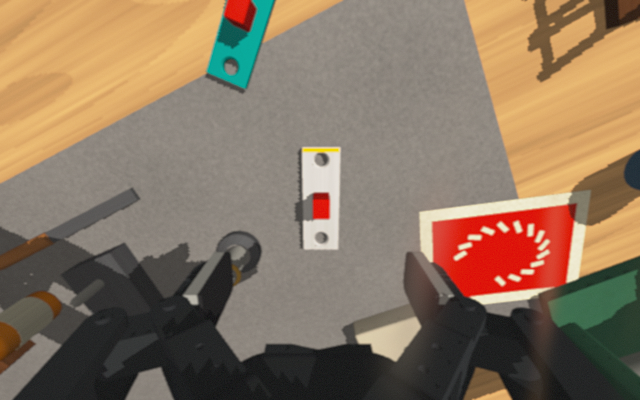

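```bash
python3 - <<'E'
from h import *
im=manip.grab_frame('wrist')
# plate outline: bright low-saturation + red block + yellow, in ROI
r=im[130:265,285:360];hsv=cv2.cvtColor(r,cv2.COLOR_BGR2HSV)
wm=((hsv[...,2]>170)&(hsv[...,1]<60)).astype(np.uint8)
red=((hsv[...,1]>150)&((hsv[...,0]<8)|(hsv[...,0]>172))).astype(np.uint8)
ye=((hsv[...,1]>100)&(hsv[...,0]>18)&(hsv[...,0]<35)).astype(np.uint8)
pts=cv2.findNonZero(((wm+red+ye)>0).astype(np.uint8)); 
pl=cv2.findNonZero(((wm+ye)>0).astype(np.uint8))
rc=cv2.minAreaRect(pl);print(rc)
b=cv2.boxPoints(rc)+[285.5-.5,130]
W=np.array([unproj('wrist',p,.01) for p in b]);print(np.round(W*1000,1),np.round(W.mean(0)*1000,1))
for i in range(2): d=W[i+1]-W[i];print(np.linalg.norm(d),np.degrees(np.arctan2(d[1],d[0])))
e=unproj('wrist',(322,159),.01);h=unproj('wrist',(321,238),.01);print(np.round(e*1000),np.round(h*1000),(e+h)/2,np.degrees(np.arctan2(*(h-e)[1::-1])))
off([.4895,.2645,.26],[.425,.905,0])
E
```

```text
((34.0, 70.0), (102.0, 38.0), 90.0)
[[420.3 273.4  10. ]
 [438.6 313.1  10. ]
 [557.9 260.7  10. ]
 [537.4 216.5  10. ]] [488.6 265.9  10. ]
0.043714773332152325 65.12983441239295
0.13027618685268127 -23.70084178447807
[441. 292.  10.] [532. 249.  10.] [0.48680189 0.27007555 0.01      ] -25.35230401467928
t 2.53 tcp [456.  280.7 381.1] F [-0.1 -0.  -0.7] g 1.0
[[-0.907, 0.422, 0.0], [0.422, 0.907, 0.0], [0.0, 0.0, -1.0]]
OFF [-37.2  -0.6 121.1] TW 0.0033744808609790233
```

Emit:
play_rows(
  increments=[
    {"offset": [-9, 0, 30], "twist": 0, "grip": 0.9},
    {"offset": [-18, 0, 60], "twist": 0, "grip": 0.8},
    {"offset": [-27, 0, 90], "twist": 0, "grip": 0.7},
    {"offset": [-36, 0, 120], "twist": 0, "grip": 0.7},
    {"offset": [-36, 0, 120], "twist": 0, "grip": 0.7},
  ],
)

```text
time: 2.95
tool_pos: [0.487, 0.2641, 0.2541]
tool_rot: [-0.005, 0.217, 0.976, -0.003]
contact_force: [-1.2, -1.0, -1.5]
gripper_width: 0.7
```

```bash
python3 - <<'E'
from h import *
off([.4885,.2655,.188],[.425,.905,0])
im=manip.grab_frame('wrist'); cv2.imwrite('pics/w2.png',im)
find('wrist',['guide','guide_eye','guide_hole'])
off([.4885,.2655,.188],[.425,.905,0])
E
```

```text
t 2.95 tcp [487.  264.1 254.1] F [-1.2 -1.  -1.5] g 0.7
[[-0.906, 0.423, -0.011], [0.423, 0.906, -0.004], [0.008, -0.009, -1.0]]
OFF [-1.3  2.5 66.1] TW 0.002480329730153219
wrist tip_of guide 0.83 [490.5 269.8   6.6]
wrist tip_of guide_eye 0.74 [451.2 289.    4.7]
wrist tip_of guide_hole 0.71 [543.2 249.2  10.8]
t 3.15 tcp [489.6 265.4 263.3] F [0.4 0.4 0.8] g 0.7
[[-0.906, 0.423, 0.003], [0.423, 0.906, 0.001], [-0.002, 0.002, -1.0]]
OFF [ 1.2 -0.6 75.3] TW 0.00263562560131958
```

View pics/w2.png

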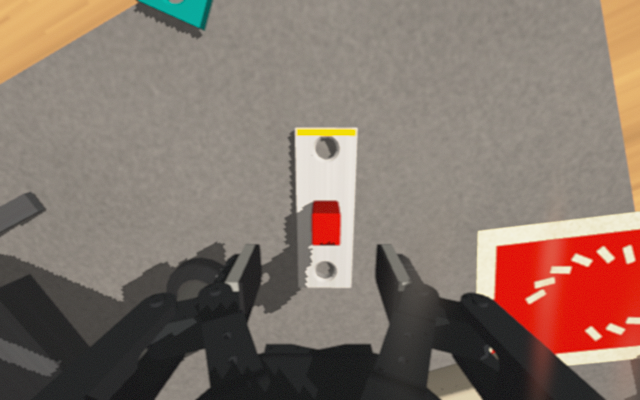

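```bash
python3 - <<'E'
from h import *
im=manip.grab_frame('wrist')
o=(285,115);r=im[115:300,285:370];hsv=cv2.cvtColor(r,cv2.COLOR_BGR2HSV)
wm=(((hsv[...,2]>170)&(hsv[...,1]<60))|((hsv[...,1]>100)&(hsv[...,0]>18)&(hsv[...,0]<35))).astype(np.uint8)
rc=cv2.minAreaRect(cv2.findNonZero(wm));b=cv2.boxPoints(rc)+np.array(o)
W=np.array([unproj('wrist',p,.01) for p in b]);print(rc,np.round(W*1000,1).tolist(),np.round(W.mean(0)*1000,1))
# holes: dark comps
g=cv2.cvtColor(r,cv2.COLOR_BGR2GRAY)
d=(g<150).astype(np.uint8)
n,l,s,c=cv2.connectedComponentsWithStats(d)
for i in range(n):
    if 100<s[i,4]<700: print(s[i],c[i]+o,np.round(unproj('wrist',c[i]+o,.01)*1000,1))
# long edges via per-row left/right
for row in (120-115+15,165-115,185-115,255-115,280-115):
    x=np.nonzero(wm[row])[0]
    if len(x): print(row+115,x[0]+o[0],x[-1]+o[0],[np.round(unproj('wrist',(v+o[0],row+115),.01)*1000,1)[:2] for v in (x[0],x[-1])])
red=((hsv[...,1]>150)&((hsv[...,0]<8)|(hsv[...,0]>172))&(hsv[...,2]<=255)).astype(np.uint8)
m=cv2.moments(red,True);print('red',m['m10']/m['m00']+o[0],m['m01']/m['m00']+o[1],np.round(unproj('wrist',(m['m10']/m['m00']+o[0],m['m01']/m['m00']+o[1]),.03)*1000,1))
off([.4885,.2655,.188],[.425,.905,0])
print(proj('wrist',np.array(manip.state()['tool_pos'])-[0,0,.155]))
E
```

```text
((33.5, 83.0), (156.0, 61.0), 90.0) [[420.6, 273.0, 10.0], [439.4, 313.5, 10.0], [559.7, 262.2, 10.0], [537.3, 214.4, 10.0]] [489.2 265.8  10. ]
[ 25  15  21  21 358] [319.93575419 139.74022346] [443.4 288.2  10. ]
[ 26 136  18  16 214] [320.07476636 258.5       ] [533.6 246.6  10. ]
135 289 348 [array([430.5, 268.9]), array([449. , 308.6])]
165 290 348 [array([451. , 259.4]), array([469.8, 299.7])]
185 290 347 [array([465.2, 252.4]), array([484. , 292.8])]
255 305 345 [array([525.2, 236.5]), array([539.5, 267.1])]
red 318.2646239554318 213.27948003714022 [489.1 265.5  30. ]
t 3.2 tcp [489.8 265.4 263.8] F [ 0.4 -0.2  0.6] g 0.701
[[-0.906, 0.423, 0.004], [0.423, 0.906, 0.002], [-0.003, 0.003, -1.0]]
OFF [ 1.4 -0.7 75.8] TW 0.0024586812002940217
[319.25712614 272.00819016]
```

Emit:
play_rows(
  increments=[
    {"offset": [1, 0, 25], "twist": 0, "grip": 0.7},
    {"offset": [1, 0, 50], "twist": 0, "grip": 0.7},
    {"offset": [1, 0, 68], "twist": 0, "grip": 0.7},
    {"offset": [1, 0, 75], "twist": 0, "grip": 0.7},
    {"offset": [1, 0, 75], "twist": 0, "grip": 0.5},
  ],
)

```text
time: 3.62
tool_pos: [0.488, 0.2649, 0.1857]
tool_rot: [-0.0, 0.217, 0.976, -0.0]
contact_force: [-0.7, 0.3, -0.2]
gripper_width: 0.577
```

Emit:
play_rows(
  increments=[
    {"offset": [0, 0, 0], "twist": 0, "grip": 0.3},
    {"offset": [0, 0, 0], "twist": 0, "grip": 0.1},
    {"offset": [0, 0, 0], "twist": 0, "grip": 0},
    {"offset": [0, 0, 0], "twist": 0, "grip": 0},
    {"offset": [0, 0, 0], "twist": 0, "grip": 0},
  ],
)

```text
time: 4.03
tool_pos: [0.4896, 0.2653, 0.1885]
tool_rot: [0.002, 0.217, 0.976, 0.001]
contact_force: [-0.3, 0.0, 6.8]
gripper_width: 0.219
```

Emit:
play_rows(
  increments=[
    {"offset": [0, 0, 0], "twist": 0, "grip": 0},
    {"offset": [0, 0, 0], "twist": 0, "grip": 0},
    {"offset": [0, 0, -5], "twist": 0, "grip": 0},
    {"offset": [0, 0, -15], "twist": 0, "grip": 0},
    {"offset": [0, 0, -25], "twist": 0, "grip": 0},
  ],
)

```text
time: 4.45
tool_pos: [0.4879, 0.2645, 0.211]
tool_rot: [-0.001, 0.217, 0.976, -0.001]
contact_force: [-0.3, 0.1, -2.1]
gripper_width: 0.227
```

```bash
python3 - <<'E'
from h import *
st()
im=manip.grab_frame('wrist'); cv2.imwrite('pics/w3.png',im)
st()
E
```

```text
t 4.45 tcp [487.9 264.5 211. ] F [-0.3  0.1 -2.1] g 0.227
[[-0.906, 0.424, -0.002], [0.424, 0.906, -0.001], [0.001, -0.001, -1.0]]
t 4.5 tcp [489.1 265.  213.8] F [ 1.7  0.3 -1.2] g 0.225
[[-0.906, 0.424, 0.003], [0.424, 0.906, 0.001], [-0.002, 0.002, -1.0]]
```

View pics/w3.png

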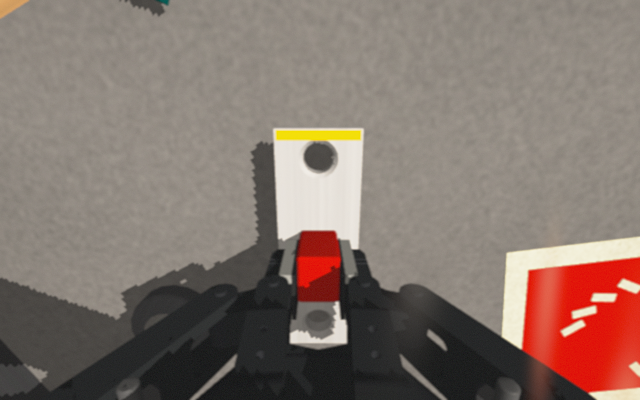

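Emit:
play_rows(
  increments=[
    {"offset": [0, 0, -35], "twist": 0, "grip": 0},
    {"offset": [0, 0, -72], "twist": 0, "grip": 0},
    {"offset": [0, 0, -110], "twist": 0, "grip": 0},
    {"offset": [0, 0, -148], "twist": 0, "grip": 0},
    {"offset": [0, 0, -185], "twist": 0, "grip": 0},
  ],
)

```text
time: 4.92
tool_pos: [0.488, 0.2645, 0.3983]
tool_rot: [0.0, 0.217, 0.976, 0.0]
contact_force: [0.7, -0.2, -2.2]
gripper_width: 0.22
```

```bash
python3 - <<'E'
from h import *
s,r=st()
im=cv2.imread('pics/w3.png')
# eye in tool frame from w3 (steady assumption: camera rigid to tool)
c=manip.get_calibration('wrist');T=np.array(c['T']);Rt=r.as_matrix();p=np.array(s['tool_pos'])
Rc=Rt.T@T[:3,:3];tc=Rt.T@(T[:3,3]-p);print(np.round(Rc,3).tolist(),np.round(tc*1000,1))
g=cv2.cvtColor(im,cv2.COLOR_BGR2GRAY)[140:176,295:345]
n,l,st_,ce=cv2.connectedComponentsWithStats((g<185).astype(np.uint8))
for i in range(n): print(st_[i],ce[i]+[295,140])
for uv in [(320,157.5),(319,321)]:
    d=Rc@np.array([(uv[0]-c['cx'])/c['fx'],(uv[1]-c['cy'])/c['fy'],1]);print(uv,np.round((tc+d*(.178-tc[2])/d[2])*1000,1))
np.savez('cam.npz',Rc=Rc,tc=tc)
off([.515,-.029,.395],[0,1,0])
E
```

```text
t 4.92 tcp [488.  264.5 398.3] F [ 0.7 -0.2 -2.2] g 0.22
[[-0.906, 0.424, 0.001], [0.424, 0.906, 0.0], [-0.001, 0.001, -1.0]]
[[0.002, -0.954, -0.299], [1.0, 0.001, 0.001], [-0.0, -0.299, 0.954]] [76.5 -1.3 30.5]
[  0   0  50  36 878] [318.99544419 158.79271071]
[  8   1  35  32 922] [319.98047722 156.26898048]
(320, 157.5) [ 51.8  -0.2 178. ]
(319, 321) [-47.2  -0.4 178. ]
t 4.92 tcp [488.  264.5 398.3] F [ 0.7 -0.2 -2.2] g 0.22
[[-0.906, 0.424, 0.001], [0.424, 0.906, 0.0], [-0.001, 0.001, -1.0]]
OFF [-148.9 -254.4    3.3] TW -0.43779852604327885
```

Emit:
play_rows(
  increments=[
    {"offset": [-15, -26, 0], "twist": -0.05, "grip": 0},
    {"offset": [-32, -54, 0], "twist": -0.12, "grip": 0},
    {"offset": [-50, -85, 0], "twist": -0.2, "grip": 0},
    {"offset": [-68, -116, 0], "twist": -0.28, "grip": 0},
    {"offset": [-86, -147, 0], "twist": -0.36, "grip": 0},
  ],
)

```text
time: 5.33
tool_pos: [0.5035, 0.0937, 0.3964]
tool_rot: [0.0, 0.037, 0.999, -0.0]
contact_force: [0.4, -0.6, -2.7]
gripper_width: 0.222
```

```bash
python3 - <<'E'
from h import *
off([.517,-.029,.395],[0,1,0])
E
```

```text
t 5.33 tcp [503.5  93.7 396.4] F [ 0.4 -0.6 -2.7] g 0.222
[[-0.997, 0.073, 0.001], [0.073, 0.997, -0.0], [-0.001, 0.0, -1.0]]
OFF [ -22.4 -121.4    1.4] TW -0.0731477312769151
```

Emit:
play_rows(
  increments=[
    {"offset": [-8, -35, 0], "twist": -0.04, "grip": 0},
    {"offset": [-15, -70, 0], "twist": -0.07, "grip": 0},
    {"offset": [-20, -100, 0], "twist": -0.07, "grip": 0},
    {"offset": [-22, -116, 0], "twist": -0.07, "grip": 0},
    {"offset": [-22, -116, 0], "twist": -0.07, "grip": 0},
  ],
)

```text
time: 5.75
tool_pos: [0.5168, -0.0251, 0.3963]
tool_rot: [0.0, 0.006, 1.0, -0.001]
contact_force: [-0.4, 0.5, -1.6]
gripper_width: 0.221
```

```bash
python3 - <<'E'
from h import *
manip.grab_frame('wrist');off([.517,-.029,.395],[0,1,0])
im=manip.grab_frame('wrist'); cv2.imwrite('pics/w4.png',im)
find('wrist',['post_foot','block','guide_eye','guide_hole'])
find('top',['post_foot','die_hole','block'])
find('scene',['post_foot','die_hole'])
off([.517,-.029,.395],[0,1,0])
E
```

```text
t 5.8 tcp [516.7 -23.6 396.2] F [ 0.1  0.1 -2.4] g 0.222
[[-1.0, 0.011, 0.0], [0.011, 1.0, 0.0], [-0.0, 0.0, -1.0]]
OFF [-0.3 -5.4  1.2] TW -0.01103669347062497
wrist tip_of post_foot 0.73 [458.7 -27.   31.5]
wrist tip_of post_foot 0.59 [504.6 142.7  -3.4]
wrist tip_of block 0.3 [721.8 -13.7  -6.6]
wrist tip_of guide_eye 0.66 [464.4 -20.5 208.7]
wrist tip_of guide_hole 0.79 [569.4 -20.4 206.9]
top tip_of post_foot 0.93 [464.9 -29.   29. ]
top tip_of die_hole 0.65 [565.4 -30.3  27.2]
top tip_of block 0.68 [516.5 -29.4   1.4]
top tip_of block 0.48 [491.4 263.3  -0.5]
top tip_of block 0.38 [728.  290.5   2.9]
scene tip_of post_foot 0.8 [466.2 -21.3  28. ]
scene tip_of die_hole 0.82 [563.3 -27.8  26.1]
scene tip_of die_hole 0.72 [ 710.6 -314.2    1.4]
scene tip_of die_hole 0.54 [723.9 -22.4   1.6]
t 6.3 tcp [516.9 -21.7 396. ] F [ 0.2  0.7 -2.6] g 0.225
[[-1.0, 0.007, -0.0], [0.007, 1.0, 0.0], [0.0, 0.0, -1.0]]
OFF [-0.1 -7.3  1. ] TW -0.006831592938073339
```

View pics/w4.png

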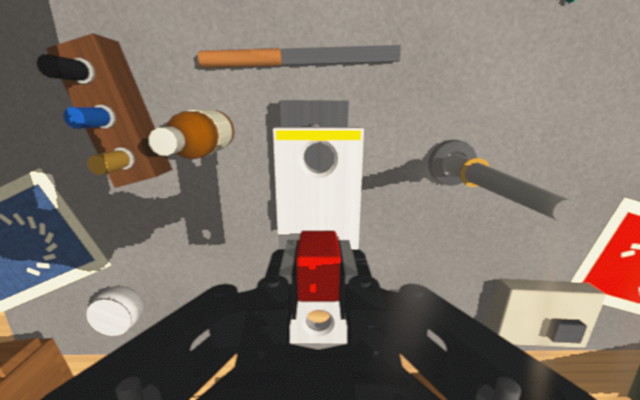

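```bash
python3 - <<'E'
from h import *
im=cv2.imread('pics/w4.png');g=cv2.cvtColor(im,cv2.COLOR_BGR2GRAY).astype(float)
gs=cv2.GaussianBlur(g,(0,0),1)
pl=[];prr=[]
for row in range(104,126,2):
    d=np.diff(gs[row]);l=265+np.argmin(d[265:290]);r=340+np.argmax(d[340:360]);pl.append(unproj('wrist',(l+.5,row),.03));prr.append(unproj('wrist',(r+.5,row),.03))
pt=[unproj('wrist',(c,90+np.argmin(np.diff(gs[:,c])[90:112])+.5),.03) for c in range(285,345,4)]
for P in (pl,prr,pt): P=np.array(P)*1000;print(np.round(np.median(P,0),1),np.round(P[:,:2].tolist(),0).tolist())
t=cv2.imread('pics/top0.png')[140:240,300:380];cv2.imwrite('pics/topc.png',cv2.resize(t,None,fx=6,fy=6,interpolation=cv2.INTER_CUBIC))
for P in [(.4655,-.029,.03),(.4655,-.029,.075),(.5655,-.029,.03)]:print((proj('top',P)-[300,140])*6,proj('scene',P))
s=cv2.imread('pics/scene0.png')[180:260,270:370];cv2.imwrite('pics/scc.png',cv2.resize(s,None,fx=6,fy=6,interpolation=cv2.INTER_CUBIC))
E
```

```text
[447.9 -79.7  30. ] [[438.0, -76.0], [440.0, -78.0], [442.0, -78.0], [444.0, -78.0], [446.0, -77.0], [448.0, -80.0], [450.0, -80.0], [452.0, -80.0], [454.0, -80.0], [456.0, -80.0], [459.0, -80.0]]
[448.4  10.2  30. ] [[438.0, 11.0], [440.0, 11.0], [442.0, 10.0], [444.0, 10.0], [446.0, 10.0], [448.0, 10.0], [450.0, 10.0], [453.0, 10.0], [455.0, 10.0], [457.0, 10.0], [459.0, 10.0]]
[433.1 -27.5  30. ] [[433.0, -58.0], [433.0, -53.0], [433.0, -49.0], [433.0, -45.0], [433.0, -40.0], [433.0, -36.0], [433.0, -32.0], [433.0, -28.0], [433.0, -23.0], [433.0, -19.0], [433.0, -15.0], [433.0, -10.0], [434.0, -6.0], [434.0, -2.0], [434.0, 3.0]]
[222.2613429 425.7177234] [302.74903653 207.1507274 ]
[226.39388543 414.25403946] [301.70007398 198.04411025]
[215.29358713 185.27004291] [332.57855515 227.24795232]
```

View pics/topc.png

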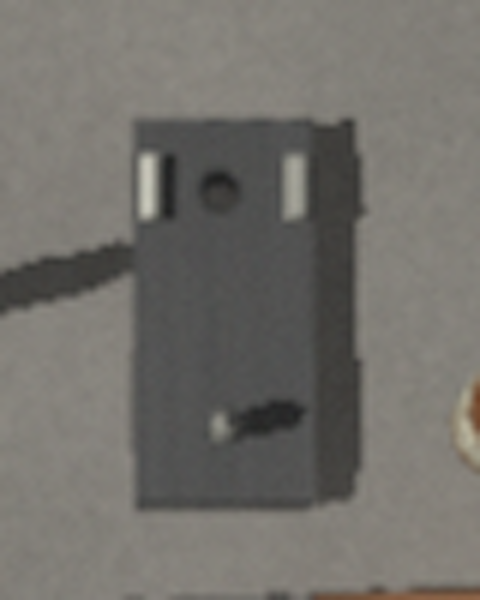

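Emit:
play_rows(
  increments=[
    {"offset": [1.4, -7, 30], "twist": 0.014, "grip": 0},
    {"offset": [1.4, -7, 60], "twist": 0.014, "grip": 0},
    {"offset": [1.4, -7, 90], "twist": 0.014, "grip": 0},
    {"offset": [1.4, -7, 115], "twist": 0.014, "grip": 0},
    {"offset": [1.4, -7, 115], "twist": 0.014, "grip": 0},
  ],
)

```text
time: 6.72
tool_pos: [0.5129, -0.0286, 0.2746]
tool_rot: [-0.006, 0.011, 1.0, 0.001]
contact_force: [-1.3, -0.1, -3.2]
gripper_width: 0.219
```

```bash
python3 - <<'E'
from h import *
manip.grab_frame('wrist');manip.grab_frame('wrist');manip.grab_frame('wrist')
st();im=manip.grab_frame('wrist')
cv2.imwrite('pics/w5.png',cv2.resize(im[60:240,220:420],None,fx=3,fy=3,interpolation=cv2.INTER_CUBIC))
cv2.imwrite('pics/w5f.png',im)
off([.5155,-.029,.278],[.021,1,0])
E
```

```text
t 6.87 tcp [516.1 -29.2 282.4] F [ 0.7 -0.3 -1.7] g 0.224
[[-1.0, 0.022, 0.002], [0.022, 1.0, -0.0], [-0.002, -0.0, -1.0]]
t 6.92 tcp [516.5 -29.3 283.4] F [ 1.  -0.2 -2.1] g 0.225
[[-1.0, 0.022, 0.004], [0.022, 1.0, -0.001], [-0.004, -0.001, -1.0]]
OFF [1.  0.3 5.4] TW -0.0006271182746004911
```

View pics/w5.png

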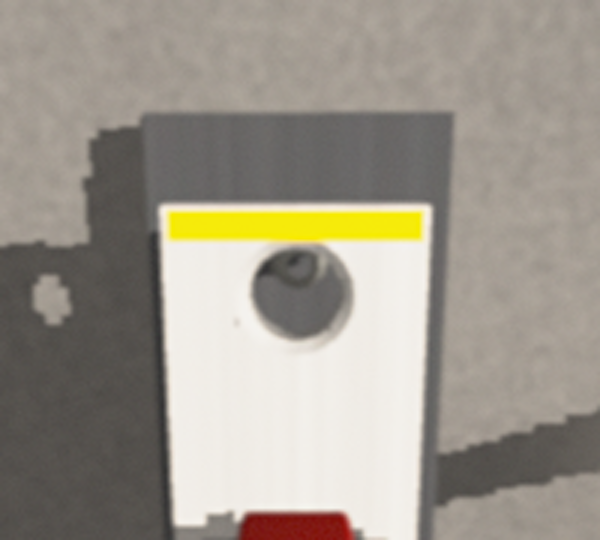

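```bash
python3 - <<'E'
from h import *
f=lambda x,y:(220+x/3-.33,60+y/3-.33)
s,r=st()
print('post',np.round(unproj('wrist',f(297,264),.075)*1000,1))
for p in [(143,113),(453,113)]: print('end',np.round(unproj('wrist',f(*p),.03)*1000,1))
zt=s['tool_pos'][2]-.178
e=unproj('wrist',f(301,295),zt);print('eye',np.round(e*1000,1), 'tool',np.round(r.inv().apply(e-s['tool_pos'])*1000,1))
for p in [(160,205),(432,205)]: print('plate end',np.round(unproj('wrist',f(*p),zt)*1000,1))
E
```

```text
t 6.92 tcp [516.5 -29.3 283.4] F [ 1.  -0.2 -2.1] g 0.225
[[-1.0, 0.022, 0.004], [0.022, 1.0, -0.001], [-0.004, -0.001, -1.0]]
post [464.1 -29.   75. ]
end [433.8 -65.   30. ]
end [435.2   8.8  30. ]
eye [465.  -28.4 105.4] tool [ 5.210e+01 -1.000e-01  1.778e+02]
plate end [449.9 -51.  105.4]
plate end [450.8  -6.9 105.4]
```

Emit:
play_rows(
  increments=[
    {"offset": [0, 0, 10], "twist": 0, "grip": 0},
    {"offset": [0, 0, 20], "twist": 0, "grip": 0},
    {"offset": [0, 0, 28], "twist": 0, "grip": 0},
    {"offset": [0, 0, 36], "twist": 0, "grip": 0},
    {"offset": [0, 0, 36], "twist": 0, "grip": 0},
  ],
)

```text
time: 7.33
tool_pos: [0.5144, -0.029, 0.2424]
tool_rot: [-0.002, 0.011, 1.0, 0.0]
contact_force: [-0.7, 0.2, -2.9]
gripper_width: 0.221
```

```bash
python3 - <<'E'
from h import *
manip.grab_frame('wrist');manip.grab_frame('wrist');manip.grab_frame('wrist')
s,r=st();im=manip.grab_frame('wrist');print(s['ft_torque'])
cv2.imwrite('pics/w6.png',cv2.resize(im[60:240,220:420],None,fx=3,fy=3,interpolation=cv2.INTER_CUBIC))
E
```

```text
t 7.48 tcp [515.5 -29.2 244.8] F [ 0.3 -1.1 -1.7] g 0.219
[[-1.0, 0.022, -0.0], [0.022, 1.0, 0.0], [0.0, 0.0, -1.0]]
[-0.05985314  0.02046622  0.00469953]
```

View pics/w6.png

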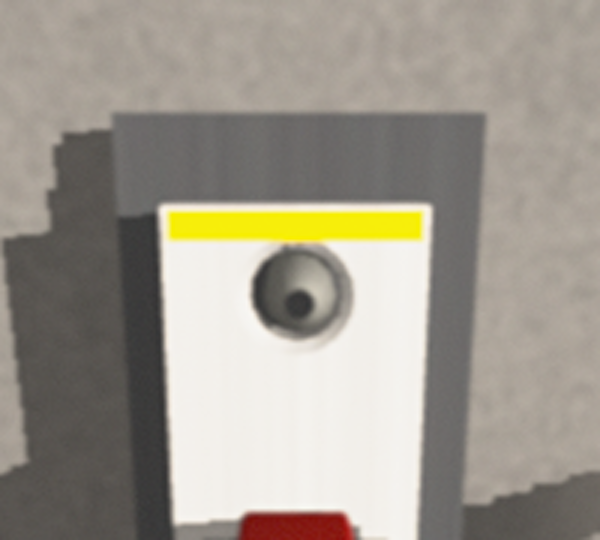

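Emit:
play_rows(
  increments=[
    {"offset": [0, 0, 8], "twist": 0, "grip": 0},
    {"offset": [0, 0, 15], "twist": 0, "grip": 0},
    {"offset": [0, 0, 21], "twist": 0, "grip": 0},
    {"offset": [0, 0, 24], "twist": 0, "grip": 0},
    {"offset": [0, 0, 24], "twist": 0, "grip": 0},
  ],
)

```text
time: 7.95
tool_pos: [0.5149, -0.0291, 0.2195]
tool_rot: [-0.001, 0.011, 1.0, 0.0]
contact_force: [-0.2, 0.2, -1.8]
gripper_width: 0.22
```

Emit:
play_rows(
  increments=[
    {"offset": [0, 0, 1], "twist": 0, "grip": 0},
    {"offset": [0, 0, 2], "twist": 0, "grip": 0},
    {"offset": [0, 0, 3], "twist": 0, "grip": 0},
    {"offset": [0, 0, 3], "twist": 0, "grip": 0},
    {"offset": [0, 0, 3], "twist": 0, "grip": 0},
  ],
)

```text
time: 8.37
tool_pos: [0.5157, -0.0293, 0.2185]
tool_rot: [0.001, 0.011, 1.0, -0.0]
contact_force: [-0.2, 0.2, -1.5]
gripper_width: 0.223
```

Emit:
play_rows(
  increments=[
    {"offset": [0, 0, 1], "twist": 0, "grip": 0},
    {"offset": [0, 0, 2], "twist": 0, "grip": 0},
    {"offset": [0, 0, 2], "twist": 0, "grip": 0},
    {"offset": [0, 0, 2], "twist": 0, "grip": 0},
  ],
)

```text
time: 8.7
tool_pos: [0.516, -0.0293, 0.2184]
tool_rot: [-0.0, 0.011, 1.0, -0.0]
contact_force: [-8.3, 1.1, 13.2]
gripper_width: 0.226
```

Emit:
play_rows(
  increments=[
    {"offset": [0, 0, -1], "twist": 0, "grip": 0.3},
    {"offset": [0, 0, -1], "twist": 0, "grip": 0.45},
    {"offset": [0, 0, -1], "twist": 0, "grip": 0.6},
    {"offset": [0, 0, -1], "twist": 0, "grip": 0.6},
    {"offset": [0, 0, -1], "twist": 0, "grip": 0.6},
  ],
)

```text
time: 9.12
tool_pos: [0.5154, -0.0292, 0.2167]
tool_rot: [-0.0, 0.011, 1.0, 0.0]
contact_force: [0.6, 0.8, 0.5]
gripper_width: 0.598
```

Emit:
play_rows(
  increments=[
    {"offset": [0, 0, -20], "twist": 0, "grip": 0.6},
    {"offset": [0, 0, -55], "twist": 0, "grip": 0.6},
    {"offset": [0, 0, -90], "twist": 0, "grip": 0.6},
    {"offset": [0, 0, -110], "twist": 0, "grip": 0.6},
    {"offset": [0, 0, -110], "twist": 0, "grip": 0.6},
  ],
)

```text
time: 9.53
tool_pos: [0.5172, -0.0295, 0.3333]
tool_rot: [0.005, 0.011, 1.0, -0.001]
contact_force: [1.0, -0.3, 0.5]
gripper_width: 0.6
```

```bash
python3 - <<'E'
from h import *
manip.grab_frame('wrist');manip.grab_frame('wrist');manip.grab_frame('wrist')
st();im=manip.grab_frame('wrist')
cv2.imwrite('pics/w7.png',im)
find('wrist',['guide_eye','guide_hole','guide'])
manip.grab_frame('top');manip.grab_frame('scene')
find('top',['guide_eye','guide_hole','punch','stand'])
find('scene',['guide_eye','guide_hole','punch','stand'])
off([.493,-.241,.35],[-.245,.97,0])
E
```

```text
t 9.68 tcp [515.2 -29.1 326.2] F [-0.4 -0.4 -0.7] g 0.598
[[-1.0, 0.022, -0.001], [0.022, 1.0, 0.0], [0.001, 0.0, -1.0]]
wrist tip_of guide_eye 0.91 [464.3 -28.1  28. ]
wrist tip_of guide_eye 0.43 [ 442.1 -256.8   -2.1]
wrist tip_of guide_hole 0.65 [719.3 -18.6 -11.2]
wrist tip_of guide_hole 0.6 [566.9 -29.4  29. ]
wrist tip_of guide 0.97 [511.3 -28.   27.9]
top tip_of guide_eye 0.58 [244.7 316.6  -3. ]
top tip_of guide_hole 0.73 [313.3 238.6  -1.6]
top tip_of punch 0.63 [ 493.3 -243.4    4.3]
top tip_of stand 0.86 [ 444.7 -250.7   -3.8]
scene tip_of guide_eye 0.92 [461.7 -29.5  31.1]
scene tip_of guide_eye 0.55 [466.1 -24.7  27. ]
scene tip_of punch 0.64 [ 4.931e+02 -2.410e+02 -4.000e-01]
scene tip_of stand 0.87 [ 4.463e+02 -2.517e+02  3.000e-01]
scene tip_of stand 0.38 [ 469.3 -154.1   -2.1]
t 10.38 tcp [515.5 -29.2 327. ] F [ 0.1 -0.4  0.1] g 0.599
[[-1.0, 0.022, 0.0], [0.022, 1.0, -0.0], [-0.0, -0.0, -1.0]]
OFF [  17.9 -212.2  -22.9] TW -0.269184263406697
```

View pics/w7.png

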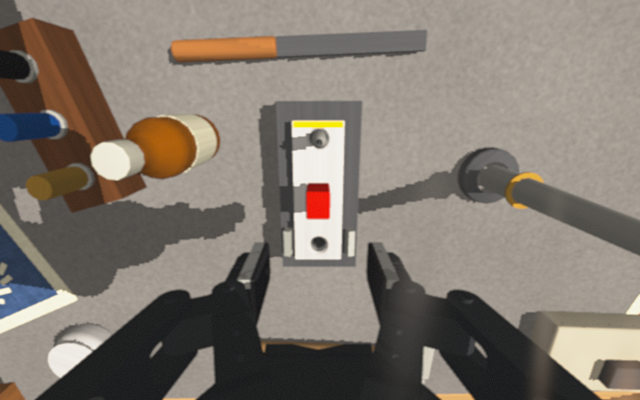

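Emit:
play_rows(
  increments=[
    {"offset": [3, -36, -10], "twist": -0.05, "grip": 0.6},
    {"offset": [6, -72, -20], "twist": -0.1, "grip": 0.6},
    {"offset": [9, -108, -23], "twist": -0.16, "grip": 0.6},
    {"offset": [12, -144, -23], "twist": -0.22, "grip": 0.6},
    {"offset": [15, -180, -23], "twist": -0.27, "grip": 0.6},
  ],
)

```text
time: 10.8
tool_pos: [0.4963, -0.2104, 0.3508]
tool_rot: [0.001, -0.125, 0.992, -0.0]
contact_force: [0.8, -0.2, -0.0]
gripper_width: 0.598
```

```bash
python3 - <<'E'
from h import *
off([.493,-.242,.32],[-.245,.97,0])
# hole in w7 (pose of that picture)
d=np.load('cam.npz');im=cv2.imread('pics/w7.png');g=cv2.cvtColor(im,cv2.COLOR_BGR2GRAY)[228:258,304:335]
n,l,s,c=cv2.connectedComponentsWithStats((g<140).astype(np.uint8))
K=manip.get_calibration('wrist')
for i in range(n): print(s[i],c[i]+[304,228])
Rt=np.array([[-1,.022,0],[.022,1,0],[0,0,-1]]);p=np.array([.5153,-.0291,.3265])
for uv in [(319,243),(319,138)]:
    v=Rt@d['Rc']@np.array([(uv[0]-K['cx'])/K['fx'],(uv[1]-K['cy'])/K['fy'],1]);o=p+Rt@d['tc'];print(uv,np.round((o+v*(.04-o[2])/v[2])*1000,1))
E
```

```text
t 10.8 tcp [ 496.3 -210.4  350.8] F [ 0.8 -0.2 -0. ] g 0.598
[[-0.969, -0.249, 0.001], [-0.249, 0.969, -0.001], [-0.001, -0.001, -1.0]]
OFF [ 11.  -29.7  30.8] TW 0.003935908204875993
[  0   0  31  30 765] [318.99215686 242.36862745]
[  8   9  15  14 165] [319.03636364 243.10909091]
(319, 243) [563.7 -30.2  40. ]
(319, 138) [464.9 -28.3  40. ]
```

Emit:
play_rows(
  increments=[
    {"offset": [5, -15, 10], "twist": 0.004, "grip": 0.6},
    {"offset": [9, -28, 20], "twist": 0.004, "grip": 0.6},
    {"offset": [9, -28, 30], "twist": 0.004, "grip": 0.6},
    {"offset": [9, -28, 30], "twist": 0.004, "grip": 0.6},
  ],
)

```text
time: 11.13
tool_pos: [0.4939, -0.2376, 0.3166]
tool_rot: [-0.002, -0.121, 0.993, 0.002]
contact_force: [-1.1, 0.8, -0.6]
gripper_width: 0.595
```

```bash
python3 - <<'E'
from h import *
manip.grab_frame('wrist');manip.grab_frame('wrist');manip.grab_frame('wrist')
off([.493,-.242,.32],[-.245,.97,0]);im=manip.grab_frame('wrist')
cv2.imwrite('pics/w8.png',im)
find('wrist',['punch','punch_blue','punch_black','stand'])
off([.493,-.242,.32],[-.245,.97,0])
print(proj('wrist',(.493,-.242,.082)))
E
```

```text
t 11.28 tcp [ 494.9 -237.   319.6] F [-0.1 -1.4 -0. ] g 0.601
[[-0.97, -0.243, -0.001], [-0.243, 0.97, 0.001], [0.0, 0.001, -1.0]]
OFF [ 3.1 -4.4 -0.4] TW -0.0016961066046474738
wrist tip_of punch 0.89 [ 493.5 -240.8    7. ]
wrist tip_of punch_blue 0.86 [ 449.1 -253.6    3.6]
wrist tip_of punch_black 0.57 [ 407.7 -263.9    3.6]
wrist tip_of stand 0.93 [ 4.457e+02 -2.593e+02  1.000e-01]
t 11.53 tcp [ 495.  -237.6  320.6] F [ 0.6 -0.6  0.2] g 0.599
[[-0.97, -0.243, 0.001], [-0.243, 0.97, -0.001], [-0.001, -0.001, -1.0]]
OFF [ 3.  -3.8  0.6] TW -0.0021147030002255374
[314.33737249 209.67784405]
```

View pics/w8.png

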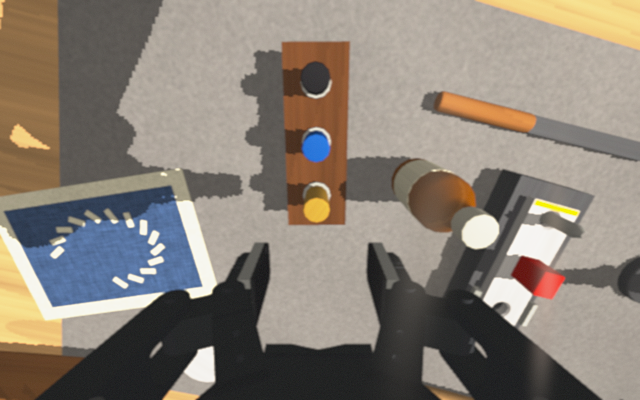

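Emit:
play_rows(
  increments=[
    {"offset": [2.4, -2.4, 25], "twist": 0, "grip": 0.6},
    {"offset": [2.4, -2.4, 50], "twist": 0, "grip": 0.6},
    {"offset": [2.4, -2.4, 75], "twist": 0, "grip": 0.6},
    {"offset": [2.4, -2.4, 92], "twist": 0, "grip": 0.6},
    {"offset": [2.4, -2.4, 99], "twist": 0, "grip": 0.6},
  ],
)

```text
time: 11.95
tool_pos: [0.492, -0.2402, 0.2181]
tool_rot: [-0.002, -0.122, 0.993, 0.002]
contact_force: [0.4, 0.4, -0.6]
gripper_width: 0.6
```

Emit:
play_rows(
  increments=[
    {"offset": [0, 0, 0], "twist": 0, "grip": 0.5},
    {"offset": [0, 0, 0], "twist": 0, "grip": 0.35},
    {"offset": [0, 0, 0], "twist": 0, "grip": 0.2},
    {"offset": [0, 0, 0], "twist": 0, "grip": 0.1},
    {"offset": [0, 0, 0], "twist": 0, "grip": 0},
  ],
)

```text
time: 12.37
tool_pos: [0.4937, -0.2414, 0.2229]
tool_rot: [0.001, -0.122, 0.993, -0.001]
contact_force: [-0.8, 1.5, 4.1]
gripper_width: 0.217
```

Emit:
play_rows(
  increments=[
    {"offset": [0, 0, 0], "twist": 0, "grip": 0},
    {"offset": [0, 0, 0], "twist": 0, "grip": 0},
    {"offset": [0, 0, 0], "twist": 0, "grip": 0},
  ],
)

```text
time: 12.62
tool_pos: [0.4937, -0.2415, 0.2229]
tool_rot: [0.001, -0.122, 0.993, -0.001]
contact_force: [-0.7, 1.5, 6.1]
gripper_width: 0.214
```

Emit:
play_rows(
  increments=[
    {"offset": [0, 0, -4], "twist": 0, "grip": 0},
    {"offset": [0, 0, -12], "twist": 0, "grip": 0},
    {"offset": [0, 0, -25], "twist": 0, "grip": 0},
    {"offset": [0, 0, -45], "twist": 0, "grip": 0},
    {"offset": [0, 0, -65], "twist": 0, "grip": 0},
  ],
)

```text
time: 13.03
tool_pos: [0.4926, -0.241, 0.2868]
tool_rot: [-0.001, -0.122, 0.993, 0.0]
contact_force: [0.1, -0.1, -0.5]
gripper_width: 0.219
```

Emit:
play_rows(
  increments=[
    {"offset": [0, 0, -25], "twist": 0, "grip": 0},
    {"offset": [0, 0, -50], "twist": 0, "grip": 0},
    {"offset": [0, 0, -75], "twist": 0, "grip": 0},
    {"offset": [0, 0, -90], "twist": 0, "grip": 0},
    {"offset": [0, 0, -90], "twist": 0, "grip": 0},
  ],
)

```text
time: 13.45
tool_pos: [0.4937, -0.2416, 0.382]
tool_rot: [0.004, -0.122, 0.993, -0.003]
contact_force: [1.2, -0.1, -1.0]
gripper_width: 0.217
```

```bash
python3 - <<'E'
from h import *
for i in range(4): im=manip.grab_frame('wrist')
cv2.imwrite('pics/w9.png',im)
s,r=st()
K=manip.get_calibration('wrist')
hsv=cv2.cvtColor(im,cv2.COLOR_BGR2HSV)
m=((hsv[...,1]>120)&(hsv[...,0]>12)&(hsv[...,0]<28)&(hsv[...,2]>90)).astype(np.uint8);m[:, :270]=0;m[:,370:]=0;m[:200]=0
n,l,S,c=cv2.connectedComponentsWithStats(m)
for i in range(1,n):
    if S[i,4]>60: print(S[i],c[i])
for z in (.141,.159,.173,.177,.215): print(z,proj('wrist',np.array(s['tool_pos'])+r.apply([0,0,z])))
find('wrist',['punch'])
off([.5642,-.0305,.373],[.02,1,0])
E
```

```text
t 13.65 tcp [ 492.5 -240.8  374.3] F [-0.5  0.3 -1.1] g 0.218
[[-0.97, -0.242, -0.002], [-0.242, 0.97, 0.002], [0.002, 0.002, -1.0]]
[ 297  235   43   72 2452] [317.93882545 272.07585644]
0.141 [320.03813631 291.85480141]
0.159 [319.77289705 269.95173598]
0.173 [319.60619406 256.18565054]
0.177 [319.56358622 252.66715771]
0.215 [319.24025948 225.9673149 ]
wrist tip_of punch 0.55 [ 492.2 -240.1  162.5]
wrist tip_of punch 0.34 [514.5 -31.   -0.9]
t 13.7 tcp [ 492.5 -240.8  373.9] F [ 0.3 -0.2 -1. ] g 0.212
[[-0.97, -0.242, -0.003], [-0.242, 0.97, 0.002], [0.002, 0.003, -1.0]]
OFF [-120.4  186.7    1.1] TW 0.264160168955742
```

View pics/w9.png

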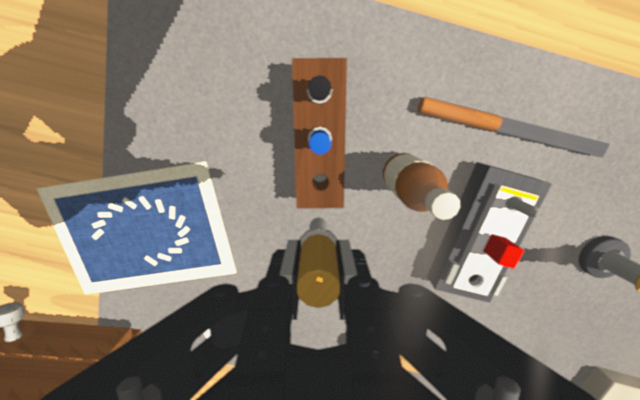

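Emit:
play_rows(
  increments=[
    {"offset": [-15, 23, 0], "twist": 0.03, "grip": 0},
    {"offset": [-35, 54, 0], "twist": 0.09, "grip": 0},
    {"offset": [-55, 85, 0], "twist": 0.15, "grip": 0},
    {"offset": [-75, 116, 0], "twist": 0.21, "grip": 0},
    {"offset": [-93, 144, 0], "twist": 0.264, "grip": 0},
  ],
)

```text
time: 14.12
tool_pos: [0.5483, -0.077, 0.3741]
tool_rot: [-0.001, 0.011, 1.0, 0.001]
contact_force: [0.5, -0.6, -1.3]
gripper_width: 0.217
```

```bash
python3 - <<'E'
from h import *
off([.564,-.0305,.300],[.02,1,0])
E
```

```text
t 14.12 tcp [548.3 -77.  374.1] F [ 0.5 -0.6 -1.3] g 0.217
[[-1.0, 0.023, -0.003], [0.023, 1.0, 0.001], [0.003, 0.001, -1.0]]
OFF [-14.9  46.8  74.1] TW -0.002740492755496371
```

Emit:
play_rows(
  increments=[
    {"offset": [-7, 22, 15], "twist": 0, "grip": 0},
    {"offset": [-14, 43, 35], "twist": 0, "grip": 0},
    {"offset": [-14, 43, 55], "twist": 0, "grip": 0},
    {"offset": [-14, 43, 73], "twist": 0, "grip": 0},
    {"offset": [-14, 43, 73], "twist": 0, "grip": 0},
  ],
)

```text
time: 14.53
tool_pos: [0.5611, -0.0352, 0.2964]
tool_rot: [-0.006, 0.009, 1.0, 0.001]
contact_force: [-1.4, -0.0, -2.4]
gripper_width: 0.217
```

```bash
python3 - <<'E'
from h import *
for i in range(5): im=manip.grab_frame('wrist')
cv2.imwrite('pics/w10.png',im)
off([.564,-.0305,.262],[.02,1,0])
s,r=st();p=np.array(s['tool_pos'])
print('axis foot/plate px',proj('wrist',p+r.apply([0,0,.219])),proj('wrist',(.564,-.0305,.04)))
g=cv2.cvtColor(im,cv2.COLOR_BGR2GRAY)
np.set_printoptions(linewidth=250)
print(g[186:262:3,292:348:3])
hs=cv2.cvtColor(im,cv2.COLOR_BGR2HSV);print(hs[186:262:3,292:348:3,1])
E
```

```text
t 14.78 tcp [563.7 -36.6 304.4] F [ 1.  -0.  -0.8] g 0.216
[[-1.0, 0.02, 0.002], [0.02, 1.0, -0.0], [-0.002, -0.0, -1.0]]
OFF [-0.1  6.1 42.4] TW -0.0003651190155691264
t 14.78 tcp [563.7 -36.6 304.4] F [ 1.  -0.  -0.8] g 0.216
[[-1.0, 0.02, 0.002], [0.02, 1.0, -0.0], [-0.002, -0.0, -1.0]]
axis foot/plate px [319.41555003 223.25979383] [326.58376721 202.18554844]
[[122  96 138 240 238 238 237 237 236 238 239 237 239 237 237 238 238 237 238]
 [194 149 136 239 238 238 237 237 235 238 239 238 239 236 236 237 238 237 238]
 [194 149 137 239 238 238 237 236 235 238 234 220 221 234 236 237 238 237 238]
 [195 150 125 239 238 238 237 236 235 202 110  86  90 122 215 238 237 237 238]
 [194 150 127 239 238 238 236 235 231  71  48  55  51  44 116 230 238 237 238]
 [193 149 127 239 237 238 236 237 213  69  43  47  47  44  85 207 238 237 238]
 [192 150 128 239 238 238 236 238 229 107  61  48  47  50 108 201 237 237 238]
 [193 148 123 239 238 238 236 236 240 174 116  58  70  94 142 226 237 237 238]
 [193 150 107 238 238 238 236 234 238 238 183 118 123 166 199 237 237 237 238]
 [195 150 105 238 238 2
[... 2675 characters left out ...]
29  22  22  47 141 167 170 176 174 166  70  23  22  27  27  29  28]
 [ 24  23  22  20  45 163 166 167 170 171 175 177 174  87  18  21  22  23  19]
 [ 21  19   0  47 154 158 164 158 168 175 175 175 167 168  77  15  22  21  21]
 [ 23  23  14 107 159 168 166 171 168 165 169 173 149 163 155  24  22  17  20]
 [ 21  22  15 139 157 164 158 170 168 174 163 165 169 158 157   9  19  19  17]
 [ 18  19  23 154 171 169 159 154 160 167 169 171 157 160 167  31  13  19  21]
 [ 23  23  36 164 174 166 167 164 173 163 174 177 161 158 157  70  18  19  19]
 [ 21  19  26 157 174 166 158 160 164 171 179 175 177 156 168 112  19  19  21]
 [ 14  17  64 158 165 163 169 161 165 171 179 178 168 165 167 130  31  24  19]]
```

Emit:
play_rows(
  increments=[
    {"offset": [0, 3, 5], "twist": 0, "grip": 0},
    {"offset": [0, 6.5, 14], "twist": 0, "grip": 0},
    {"offset": [0, 6.5, 24], "twist": 0, "grip": 0},
    {"offset": [0, 6.5, 34], "twist": 0, "grip": 0},
    {"offset": [0, 6.5, 34], "twist": 0, "grip": 0},
  ],
)

```text
time: 15.2
tool_pos: [0.5621, -0.0294, 0.2654]
tool_rot: [-0.003, 0.01, 1.0, 0.0]
contact_force: [-0.8, -0.4, -1.4]
gripper_width: 0.215
```

```bash
python3 - <<'E'
from h import *
for i in range(5): im=manip.grab_frame('wrist')
off([.564,-.0300,.262],[.02,1,0])
s,r=st();p=np.array(s['tool_pos'])
print('axis foot/plate px',proj('wrist',p+r.apply([0,0,.219])),proj('wrist',(.564,-.0305,.04)))
g=cv2.cvtColor(im,cv2.COLOR_BGR2GRAY)
np.set_printoptions(linewidth=250)
print(g[190:236:2,292:348:2])
E
```

```text
t 15.45 tcp [563.6 -29.8 269.4] F [-1.1  0.7 -1.9] g 0.213
[[-1.0, 0.02, 0.001], [0.02, 1.0, -0.0], [-0.001, -0.0, -1.0]]
OFF [-0.4 -0.2  7.4] TW 8.037515663228412e-05
t 15.45 tcp [563.6 -29.8 269.4] F [-1.1  0.7 -1.9] g 0.213
[[-1.0, 0.02, 0.001], [0.02, 1.0, -0.0], [-0.001, -0.0, -1.0]]
axis foot/plate px [319.41341635 223.27022451] [318.42028771 218.06588763]
[[239 239 240 239 237 238 238 238 238 239 239 240 238 239 240 239 237 238 237 238 239 239 238 239 239 241 242 241]
 [239 239 240 239 237 237 238 237 238 239 240 239 239 239 239 239 237 238 237 238 239 239 238 238 239 240 241 241]
 [239 239 240 239 237 237 238 237 239 239 239 239 239 239 240 239 237 238 237 238 239 238 237 239 238 241 241 241]
 [239 239 240 238 237 237 237 237 238 239 239 239 238 239 239 239 237 237 237 238 238 239 238 238 238 241 241 240]
 [239 239 239 239 237 237 237 237 238 239 239 239 238 239 240 238 237 238 237 237 238 238 238 238 238 240 241 241]
 [239 238 239 239 237 237 238 236 238 239 239 239 238 238 239 238 237 237 237 238 238 238 238 238 238 240 241 241]
 [238 238 239 239 237 237 237 237 238 239 239
[... 1210 characters left out ...]
 240 238]
 [132 132 133 132 129 127 126 124 184 133  85  87  92 104 120 133 146 156 167 224 239 238 237 238 238 240 240 238]
 [132 131 132 132 129 135 173 189 234 135  84  89  92 105 117 136 148 157 204 237 239 238 238 238 238 240 240 238]
 [131 131 135 132 129 158 236 240 238 126  84  96 107 122 122 123 131 162 226 238 238 237 237 237 238 240 240 238]
 [181 215 234 234 229 230 238 214 143 114 140 174 201 215 207 188 167 160 173 224 239 238 237 237 238 240 239 236]
 [240 239 239 238 237 237 211 140 178 209 217 221 220 221 221 222 223 218 204 189 222 235 238 238 238 240 239 236]
 [238 238 238 239 237 210 141 185 207 208 207 191 164 148 147 149 151 148 188 220 195 221 239 238 238 240 239 237]]
```

Emit:
play_rows(
  increments=[
    {"offset": [0, 0, 7], "twist": 0, "grip": 0},
    {"offset": [0, 0, 13], "twist": 0, "grip": 0},
    {"offset": [0, 0, 18], "twist": 0, "grip": 0},
    {"offset": [0, 0, 22], "twist": 0, "grip": 0},
    {"offset": [0, 0, 22], "twist": 0, "grip": 0},
  ],
)

```text
time: 15.87
tool_pos: [0.5631, -0.0297, 0.2457]
tool_rot: [-0.001, 0.01, 1.0, 0.0]
contact_force: [0.5, 0.3, -2.3]
gripper_width: 0.219
```

Emit:
play_rows(
  increments=[
    {"offset": [0, 0, 6], "twist": 0, "grip": 0},
    {"offset": [0, 0, 12], "twist": 0, "grip": 0},
    {"offset": [0, 0, 18], "twist": 0, "grip": 0},
    {"offset": [0, 0, 21], "twist": 0, "grip": 0},
    {"offset": [0, 0, 22], "twist": 0, "grip": 0},
  ],
)

```text
time: 16.28
tool_pos: [0.5631, -0.0297, 0.2241]
tool_rot: [-0.001, 0.01, 1.0, 0.0]
contact_force: [-0.4, -0.1, -1.2]
gripper_width: 0.219
```

Emit:
play_rows(
  increments=[
    {"offset": [0, 0, 1], "twist": 0, "grip": 0},
    {"offset": [0, 0, 2], "twist": 0, "grip": 0},
    {"offset": [0, 0, 2], "twist": 0, "grip": 0},
  ],
)

```text
time: 16.53
tool_pos: [0.5634, -0.0297, 0.2231]
tool_rot: [-0.0, 0.01, 1.0, 0.0]
contact_force: [1.2, 0.7, -1.6]
gripper_width: 0.214
```

Emit:
play_rows(
  increments=[
    {"offset": [0, 0, 1], "twist": 0, "grip": 0},
    {"offset": [0, 0, 2], "twist": 0, "grip": 0},
    {"offset": [0, 0, 2], "twist": 0, "grip": 0},
  ],
)

```text
time: 16.78
tool_pos: [0.5637, -0.0297, 0.2229]
tool_rot: [-0.0, 0.01, 1.0, -0.0]
contact_force: [-4.9, 0.9, 8.5]
gripper_width: 0.216
```

Collar seated (8.5 N). Release and rise.

Emit:
play_rows(
  increments=[
    {"offset": [0, 0, -1], "twist": 0, "grip": 0.25},
    {"offset": [0, 0, -1], "twist": 0, "grip": 0.35},
    {"offset": [0, 0, -1], "twist": 0, "grip": 0.5},
    {"offset": [0, 0, -1], "twist": 0, "grip": 0.5},
    {"offset": [0, 0, -1], "twist": 0, "grip": 0.5},
  ],
)

```text
time: 17.2
tool_pos: [0.5633, -0.0297, 0.2218]
tool_rot: [-0.0, 0.01, 1.0, 0.0]
contact_force: [0.6, 0.2, 0.6]
gripper_width: 0.505
```

Emit:
play_rows(
  increments=[
    {"offset": [0, 0, -15], "twist": 0, "grip": 0.5},
    {"offset": [0, 0, -45], "twist": 0, "grip": 0.5},
    {"offset": [0, 0, -80], "twist": 0, "grip": 0.5},
    {"offset": [0, 0, -110], "twist": 0, "grip": 0.5},
    {"offset": [0, 0, -110], "twist": 0, "grip": 0.5},
  ],
)

```text
time: 17.62
tool_pos: [0.5654, -0.03, 0.34]
tool_rot: [0.006, 0.01, 1.0, -0.001]
contact_force: [1.4, -0.8, 1.8]
gripper_width: 0.499
```

```bash
python3 - <<'E'
from h import *
for i in range(4): im=manip.grab_frame('wrist')
cv2.imwrite('pics/w11.png',im);st()
find('wrist',['punch','guide_eye','guide','punch_blue','punch_black'])
hsv=cv2.cvtColor(im,cv2.COLOR_BGR2HSV)
m=((hsv[...,1]>120)&(hsv[...,0]>12)&(hsv[...,0]<28)&(hsv[...,2]>60)).astype(np.uint8)
n,l,S,c=cv2.connectedComponentsWithStats(m)
for i in range(1,n):
    if S[i,4]>60: print(S[i],c[i])
print(proj('wrist',(.564,-.0303,.082)),proj('wrist',(.564,-.0303,.044)))
for cam in('top','scene'):
    cv2.imwrite(f'pics/{cam}9.png',manip.grab_frame(cam));find(cam,['punch','guide_eye','oil','punch_blue'])
E
```

```text
t 17.82 tcp [562.9 -29.6 330.5] F [-0.   1.2 -0.7] g 0.499
[[-1.0, 0.02, -0.002], [0.02, 1.0, 0.0], [0.002, 0.0, -1.0]]
wrist tip_of punch 0.83 [563.1 -30.6   6. ]
wrist tip_of guide_eye 0.7 [462.7 -35.   30.4]
wrist tip_of guide 0.69 [510.8 -29.3  30.2]
[ 122   44   69   68 3370] [157.17091988  78.26053412]
[512 111  37  39 449] [525.46325167 128.57238307]
[307 186  23  33 643] [317.98600311 202.59875583]
[ 264  305  109   25 1790] [318.99273743 316.92625698]
[   0  349   76   51 2005] [ 26.73466334 379.76259352]
[ 552  360   88   40 1570] [593.30382166 374.89617834]
[ 416  362   50   38 1016] [437.23622047 380.89271654]
[170 366  51  34 920] [196.64021739 383.53152174]
[621 385  19  15 107] [633.69158879 394.59813084]
[318.272729   211.02066015] [318.19459941 196.90411777]
top tip_of punch 0.43 [564.  -33.2   6. ]
top tip_of guide_eye 0.8 [244.5 317.9  -3.2]
top tip_of oil 0.75 [ 467.7 -148.8    1.1]
top tip_of punch_blue 0.62 [506.2 137.   -0.8]
top tip_of punch_blue 0.58 [ 447.7 -247.6    1.7]
scene tip_of punch 0.6 [562.7 -29.1   2.3]
scene tip_of guide_eye 0.88 [460.8 -28.6  31.2]
scene tip_of guide_eye 0.4 [384.9 -64.3  -2.8]
scene tip_of oil 0.6 [ 465.8 -148.7    1.8]
```

```bash
python3 -c "
from plant import manip
print(manip.job_done())"
```

```text
the job is handed in; nothing more can be done
None
```

I set up the disc cutter and handed the job in at about 18 s of the 64 s allowed; no verdict was reported.

- **Guide plate:** it was lowered over the post and pressed to contact on the block (about 13 N). Its eye was within about 1 mm of my post estimate. Its punch hole measured (564, -30) mm, against a die hole worked out at (564, -31) mm.
- **Punch:** the brass punch came out of the far hole of the stand and went in without side load. It seated on its collar with about 8.5 N at the same height at which it was gripped. After release and rising clear, the networks put its foot at about (563, -31, 2–6) mm, which agrees with the seated depth of 4 mm. The brass grip showed where an upright, seated punch should.
- **Surroundings:** the last network readings put the oil bottle and the blue punch where they started.

**Checks that failed or disagreed:**
- The final eye readings scattered. They gave (463, -35) mm from the wrist camera and (461, -29) mm from the scene camera, and the top camera reported only the turquoise look-alike. I put this down to network noise, because the plate had measured well before the punch went in.
- The last wrist picture could not be viewed because the 12-picture limit was reached, so the final check was numbers only.
- The black punch was not detected at the end, so its place was last seen in the picture taken while lifting the brass punch. I did not measure the hammer, brick, file or tin at the end.

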